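# Open a dye canister of unknown thread hand in the opening block

### The arm

A 7-joint arm with a two-finger parallel gripper is mounted at the origin on a cart in front of the work surface, level with it; the furniture and walls round the work are solid. World frame = base frame: x ahead of the robot, y to its left, z up, the work surface at z = 0. Lengths are in m, angles in rad, forces in N, time in s.
With the tool pointing down it reaches from about 0.425 to 0.875 m from the base axis. Payload 4.7 kg.
Tool frame: the origin (TCP) lies at the very end of the fingers, on their centre line; the grasp point (between the pads) lies 19 mm behind it; z points along the fingers, y is the line along which they close (so a half turn about z gives the same grasp; the last joint's range is limited). The gripper opens to 87 mm and grips with 3 to 60 N. Pads are 19 mm wide; open, the fingers measure 117 mm over their backs; the gripper's body (75 mm by 190 mm) begins 51 mm behind the grasp point.
Start: joints at [1.226, 0.321, -0.07, 1.45, 0.023, 1.371, -0.057], TCP at [0.228, -0.609, 0.223] pointing down, gripper open.
Joint ranges: [-2.86, 2.86], [-0.3, 2.09], [-1.38, 1.24], [0.06, 2.45], [-1.56, 4.7], [0.09, 2.05], [-2.69, 2.69]. Speed limits (rad/s): [2.57, 2.57, 3.14, 3.14, 3.14, 3.14, 3.14].

### API

Orientations are given as a rotation vector (axis times angle).
In Python, from bench import get_state, get_image, get_calibration, close_job gives the robot as it stands.
- The arm moves only by the shell command python3 -m crank 'ROWS' [FORCE]. ROWS is JSON, a list of rows, each a list of 5 numbers: the opening, from 0 (shut) to 1 (fully open), then the shift along the world's x, y, z in units of 0.2 m (1.0 is 0.2 m), then the turn about the world's z in units of 2 pi rad (1.0 is 2 pi rad). A call has 1 to 5 rows; each row is the pose to reach, as a shift and turn from the pose commanded when the call began, turning the shorter way round; what a row does not reach only later rows make up. A row lasts 1/8 s, in which the tool goes at most 62.5 mm and 10.7 degrees, less where a joint would pass 70% of its speed; a pose out of reach is approached as far as the arm can. A call with a number of a shift or a turn outside -1 to 1 is refused whole. A call with a gripper value outside its range is refused whole. The fingers move at their own pace and stop on an object; FORCE is the grip in N (left out, the last holds). Time passes only in rows, so rows that repeat a pose let the fingers close. It gives the time, the measured TCP pose, the force, the opening and the grip force at its end, in the units of the state.
- get_state(): the state, without advancing time (a new reading comes with each control period).
- get_image(name): name is "scene" or "top" or "wrist"; returns the picture (384x512x3 uint8, red, green, blue); there is no depth.
- get_calibration(name): a dict with "fovy" (degrees; the focal length in pixels is half the picture's height over the tangent of half this angle, whatever the lens; pixels are square), "cx", "cy" (the principal point, pixels), "R" (3x3) and "t" (3): a world point X has camera coordinates R X + t. Camera axes: x right, y down, z forward; pixel columns grow to the right and rows downward; lengths in m; the calibration is good to about 2 mm. A picture is of the moment at which its call begins: read the wrist's pose just before it. get_calibration takes no time and is no camera call; for the wrist camera it gives the pose at the moment of the call.
- close_job(): hands the job in; it is judged then, once.
The state is a dict: "time": time; "joint_positions": joint angles; "qd": joint speeds; "joint_torque": joint torques, N m; "position": TCP position; "tool_rot": TCP orientation; "ft_force": force on the tool from outside, world axes, zero at the start; "torque": the same for the moment, N m; "grip_width": opening from 0.0 (shut) to 1.0 (fully open); "grip_force": force on a finger pad.
Only numpy, scipy, OpenCV 4.12 (cv2) and the standard library are available. Lean on these libraries where they do the work, as an engineer would, in place of code of your own. Each camera call takes 0.05 s, during which the arm holds its last target. There are 200 camera calls.

### The job

Two look-alike square dye canisters stand on the table: take the one on the left, keep it upright, and set it fully down into the pocket of the wooden opening block that matches its outline, so that it cannot turn. Then unscrew its cap - some of these caps have a left-hand thread and it cannot be seen which, so try both ways - lift the cap a few centimetres clear above the neck while the canister stays seated in its pocket, and finish while still holding the cap up there, touching the canister no more. Leave the other canister closed where it stands and do not disturb the other things on the table.

Things in the scene. Friction and masses are not known exactly. Their poses are not given: they have to be found in the camera images.
- canister_a: Square white dye canister, 0.25 to 0.5 kg: 62 x 62 mm, flat sides from 6 to 86 mm above its base, heel bevelled to 54 mm, neck top at 117 mm, 125 mm tall with cap. Origin: centre of the underside; z up, x and y square to the sides. The two look the same and change places; one has a right-hand thread (cap loosens counter-clockwise from above), the other left-hand, unseen.
- canister_b: The other look-alike canister; size and frame as canister_a, with the reverse thread. At the start one of the two stands on the robot's left (y 0.18 to 0.28), the other to the right of it (y -0.02 to 0.05).
- cap_a: Black ribbed screw cap on canister_a, 56 mm across, 28 mm tall, 40 g. Origin: centre of its lower rim, 97 mm above the canister's base when closed; z up. The wrong way it meets a hard stop within 20 degrees, play included. The right way it turns easily, comes free 56 degrees from that stop and is blocked again at 85: about 70 degrees from its start frees it.
- cap_b: The same cap on canister_b, same frame and behaviour, loosening the other way round. A cap stays at one height while it turns (1 mm of upward play when closed); once free it lifts straight up, clear of the neck after 20 mm. Pulled before that, it lifts the canister with it.
- opening_block: Wooden block screwed to the table, 120 x 200 x 36 mm, with two pockets 30 mm deep: a square one, 65 mm wide, centred 53.5 mm to +y of the block's centre, sides parallel to the block's, and a round one, 94 mm across, centred 41 mm to -y (a square canister would spin in it). Origin: centre of the underside; y along its length.
- square_pocket (a point): Centre of the floor of the block's square pocket, 30 mm below the block's top; z up, x and y across the pocket's sides. A canister's four sides fit any of four ways, with 1.5 mm of play on each side.
- dye_pot_0: Round dye pot with a white lid, 60 mm across, 52 mm tall, a bystander. Origin: centre of its underside.
- dye_pot_3: Round dye pot with a black lid, 54 mm across, 44 mm tall, a bystander. Origin: centre of its underside.
- tape_roll: Roll of masking tape lying flat, 100 mm across, 25 mm high, a bystander. Origin: centre of its underside.
- funnel: Funnel standing on its mouth, 94 mm across, 85 mm tall, a bystander. Origin: centre of its mouth.
- pipette: Plastic dropper lying flat, 153 x 15 x 15 mm, a bystander. Origin: centre of its underside; x along it.

How it is judged:
By the outcome, as a careful person would: the job done as asked, in the order asked, and still so for the second after the job is handed in, while the arm keeps its last pose, push and grip.
It also fails if it takes over 58 s, if anything falls off the work surface, if the arm or the gripper's body presses on something with over 40 N, if the wrist force passes 120 N, or if a joint passes its speed limit or range.

## Working session

There is one attempt and no reset: what is moved stays moved. The work goes in short steps, Python scripts to look and compute and a shell command to move; the robot and the scene stay as the last step left them, time stands still between calls to the robot, and variables do not carry over. Pictures are saved under pics/ and viewed, at most 10 in all, crops included, and the job is handed in when it is done.

```bash
ls; mkdir -p pics; python3 - <<'E'
from bench import *
import cv2,numpy as np
s=get_state();print({k:np.round(v,3).tolist() for k,v in s.items()})
for n in("top","scene"):
    c=get_calibration(n);print(n,c)
    cv2.imwrite(f"pics/{n}0.png",get_image(n)[:,:,::-1])
E
```

```text
pics
{'time': 0.0, 'joint_positions': [1.226, 0.322, -0.07, 1.452, 0.023, 1.371, -0.057], 'qd': [-0.001, 0.001, -0.001, 0.002, -0.001, -0.001, -0.001], 'joint_torque': [0.0, -49.128, -0.403, -31.253, -0.064, 0.044, 0.0], 'position': [0.228, -0.608, 0.221], 'tool_rot': [-3.089, -0.56, 0.001], 'ft_force': [1.001, -0.51, -0.479], 'torque': [-0.007, 0.026, -0.003], 'grip_force': 0.0, 'grip_width': 1.002}
top {'fovy': 42.2983477594356, 'cx': 261.7338703648958, 'cy': 184.50714028453362, 'R': array([[ 0.0093134 , -0.99959407, -0.026925  ],
       [-0.99689069, -0.00717456, -0.07846961],
       [ 0.07824459,  0.0275721 , -0.99655284]]), 't': array([0.02293387, 0.61682313, 1.3725138 ])}
scene {'fovy': 42.702359270594194, 'cx': 252.67057184215366, 'cy': 189.18488950736165, 'R': array([[-0.73120765, -0.68205178,  0.01186349],
       [-0.38295444,  0.3960379 , -0.83456568],
       [ 0.56451862, -0.61478398, -0.5507807 ]]), 't': array([0.43083838, 0.31034954, 0.865217  ])}
```

View pics/top0.png

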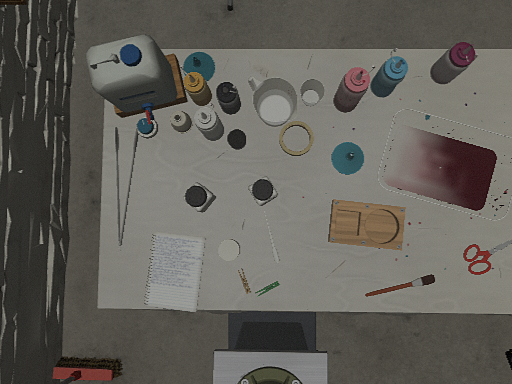

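View pics/scene0.png

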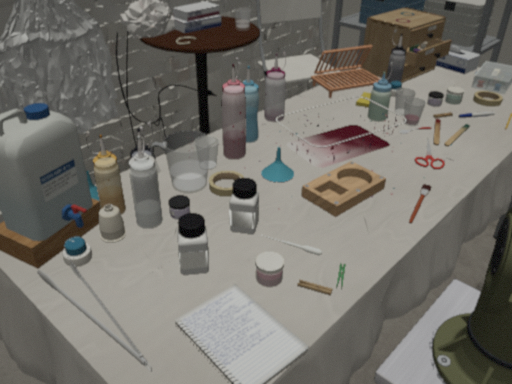

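The top view shows the left canister's cap at about (196,196), the other canister's at (263,189), and the block at (367,225) with its square pocket at about (350,223). The scene view agrees. Next I turn these into rough positions.

```bash
cat > h.py <<'E'
import numpy as np, cv2
from bench import *
def K(c): f=192/np.tan(np.radians(c["fovy"]/2)); return np.array([[f,0,c["cx"]],[0,f,c["cy"]],[0,0,1]])
def ray(c,uv,z):
    d=c["R"].T@np.linalg.solve(K(c),[*uv,1]); o=-c["R"].T@c["t"]
    return o+d*(z-o[2])/d[2]
def proj(c,X):
    p=(K(c)@(c["R"]@np.atleast_2d(X).T+np.asarray(c["t"])[:,None])); return (p[:2]/p[2]).T
def shot(n,name,scale=1,crop=None):
    c=get_calibration(n); im=get_image(n)[:,:,::-1].copy(); cv2.imwrite(f"pics/{name}_raw.png",im)
    np.savez(f"{name}.npz",**c); return c,im
E
python3 - <<'E'
from h import *
c=get_calibration("top"); r=lambda *a:print(np.round(ray(c,*a),3))
r((196,196),.125); r((263,189),.125)
for p in((332,200),(405,206),(402,249),(329,243),(351,223)): r(p,.036)
w=get_calibration("wrist");print(w, -w["R"].T@w["t"])
im=cv2.imread("pics/top0.png")
a=cv2.resize(im[165:225,165:295],None,fx=6,fy=6,interpolation=3)
cv2.imwrite("pics/topc.png",a[:360])
E
```

```text
[0.577 0.197 0.125]
[0.597 0.022 0.125]
[ 0.574 -0.168  0.036]
[ 0.559 -0.369  0.036]
[ 0.441 -0.359  0.036]
[ 0.455 -0.159  0.036]
[ 0.511 -0.22   0.036]
{'fovy': 58.65292121197625, 'cx': 258.3982288972787, 'cy': 181.85814514520376, 'R': array([[ 0.35079229, -0.93645089, -0.0021195 ],
       [-0.90154979, -0.33832885,  0.26970644],
       [-0.25328393, -0.09270011, -0.96294026]]), 't': array([-0.65018492, -0.03268719,  0.39101701])} [ 0.29764905 -0.58367795  0.3839639 ]
```

```bash
python3 -m crank '[[1,0.2,0.2,0.1,-0.01],[1,0.4,0.4,0.2,-0.02],[1,0.6,0.6,0.3,-0.035],[1,0.8,0.8,0.35,-0.05],[1,1,1,0.4,-0.06]]' && python3 -m crank '[[1,0.1,0.2,0,0],[1,0.2,0.5,0,0],[1,0.3,0.75,0,0],[1,0.4,0.95,0,0],[1,0.4,0.95,0,0]]' && python3 - <<'E'
from h import *
c,im=shot("wrist","w1")
cv2.imwrite("pics/w1.png",cv2.resize(im,(800,600),interpolation=3))
s=get_state();print(s["position"],s["tool_rot"],s["joint_positions"])
E
```

```text
time: 0.72
position: [0.4292, -0.4071, 0.3027]
tool_rot: [3.141, -0.032, -0.0]
ft_force: [0.6, -0.1, 0.8]
grip_width: 1.006
grip_force: 0.0
time: 1.35
position: [0.51, -0.2135, 0.3024]
tool_rot: [-3.14, 0.015, -0.001]
ft_force: [-0.1, -1.1, -0.0]
grip_width: 1.001
grip_force: 0.0
[ 0.50874049 -0.21670586  0.30231052] [-3.14139341e+00  2.21756966e-02  8.69231133e-04] [ 0.68030168  0.10443972 -0.35330161  1.55744297  0.03626647  1.48673666
 -1.25921102]
```

View pics/w1.png

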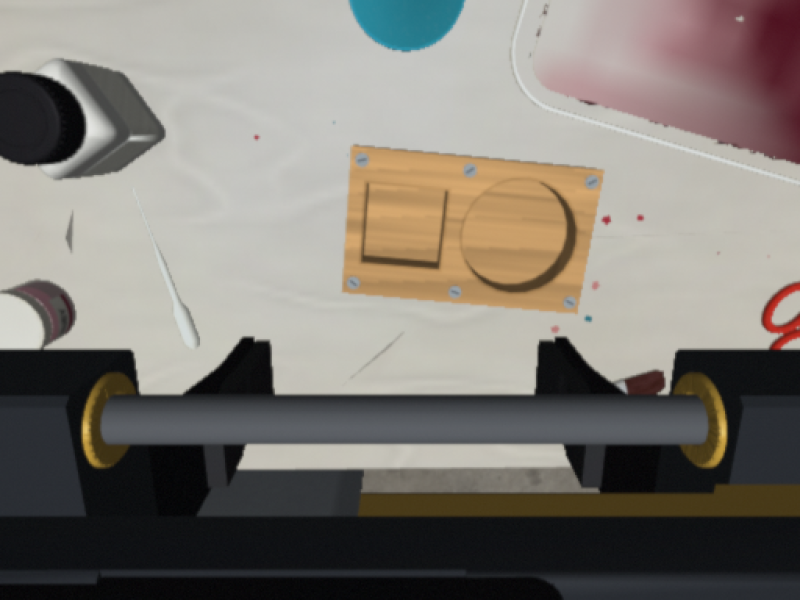

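The wrist view shows the block's corners at about (352,146), (604,170), (578,314) and (343,292), with the square pocket centred near (404,225) at 800x600 scale. I'll fit the block in metric space and overlay the pocket to check it.

```bash
cat > blk.py <<'E'
from h import *
import sys
def fit(name):
    c=dict(np.load(name+".npz")); im=cv2.imread(f"pics/{name}_raw.png")
    hsv=cv2.cvtColor(im,cv2.COLOR_BGR2HSV)
    m=cv2.inRange(hsv,(8,90,60),(25,255,255)); m=cv2.morphologyEx(m,cv2.MORPH_CLOSE,np.ones((9,9)))
    m[200+20:]=0
    n,l,st,_=cv2.connectedComponentsWithStats(m); k=1+st[1:,4].argmax()
    cn=max(cv2.findContours((l==k).astype(np.uint8),0,1)[0],key=cv2.contourArea)[:,0].astype(float)
    P=np.array([ray(c,p,.036)[:2] for p in cn]).astype(np.float32)*1000
    (cx,cy),(w,h),a=cv2.minAreaRect(P); print("minrect",cx,cy,w,h,a)
    B=cv2.boxPoints(((cx,cy),(w,h),a)); print(np.round(B,1))
    return c,im,B
c,im,B=fit("w1")
# long axis direction towards +y
e=[B[1]-B[0],B[2]-B[1]]; L=max(e,key=np.linalg.norm); L=L*np.sign(L[1]); L/=np.linalg.norm(L)
ctr=B.mean(0); yaw=np.arctan2(-L[0],L[1]); X=np.array([L[1],-L[0]])
pc=ctr+53.5*L; print("ctr",ctr,"pocket",pc,"yaw deg",np.degrees(yaw))
o=cv2.resize(im,None,fx=4,fy=4,interpolation=3)
def draw(cc,hx,hy,z,col):
    q=[cc+sx*hx*X+sy*hy*L for sx,sy in((1,1),(1,-1),(-1,-1),(-1,1))]
    p=proj(c,[[a/1000,b/1000,z] for a,b in q])*4
    cv2.polylines(o,[np.int32(p)],True,col,1)
draw(ctr,60,100,.036,(0,255,0)); draw(pc,32.5,32.5,.036,(255,0,0)); draw(pc,32.5,32.5,.006,(255,255,0))
cv2.imwrite("pics/w1o.png",o[340:840,800:1600])
E
python3 blk.py
```

```text
minrect 507.2780456542969 -266.5564270019531 198.6603240966797 119.52265167236328 84.07136535644531
[[ 437.6 -359.2]
 [ 556.5 -371.5]
 [ 577.  -173.9]
 [ 458.1 -161.6]]
ctr [ 507.27808 -266.55643] pocket [ 512.8041  -213.34259] yaw deg -5.9286284
```

View pics/w1o.png

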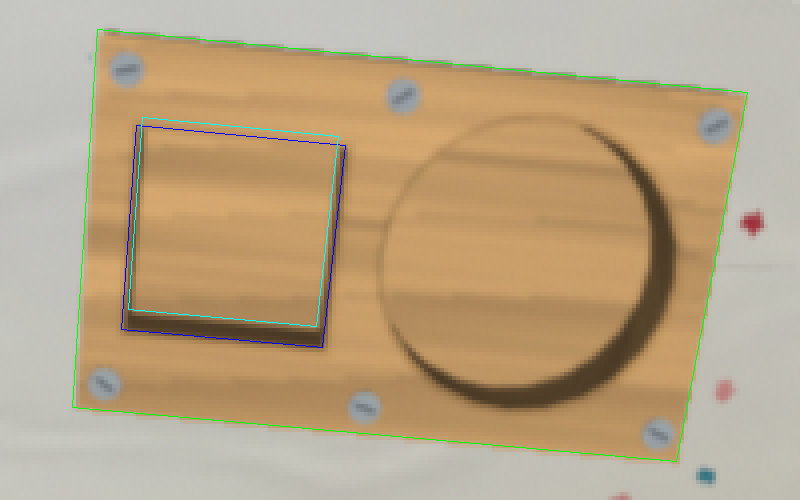

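The overlay matches the pocket's rim to within about 1 mm: pocket (0.5128, -0.2133), yaw -5.9°. Next I look at the left canister.

```bash
python3 -m crank '[[1,0.06,0.25,0.1,0],[1,0.12,0.5,0.2,0],[1,0.17,0.75,0.2,0],[1,0.17,1,0.2,0],[1,0.17,1,0.2,0]]' && python3 -m crank '[[1,0.06,0.25,0,0],[1,0.12,0.5,0,0],[1,0.17,0.75,0,0],[1,0.17,1,0,0],[1,0.17,1,0,0]]' && python3 - <<'E'
from h import *
c,im=shot("wrist","w2")
cv2.imwrite("pics/w2.png",cv2.resize(im,(800,600),interpolation=3))
s=get_state();print(s["position"],s["tool_rot"],s["joint_positions"])
print(proj(c,[[.577,.197,z] for z in(.125,0)])/.64)
E
```

```text
time: 2.02
position: [0.542, -0.0149, 0.3427]
tool_rot: [-3.14, 0.019, -0.0]
ft_force: [-0.0, -0.0, -0.0]
grip_width: 1.0
grip_force: 0.0
time: 2.65
position: [0.5755, 0.1844, 0.3418]
tool_rot: [-3.14, 0.02, 0.003]
ft_force: [-0.1, -1.4, 0.7]
grip_width: 1.0
grip_force: 0.0
[0.57638945 0.1811956  0.34184561] [ 3.14083984e+00 -2.67379287e-02 -1.89544663e-03] [ 0.18102308  0.25266065 -0.65899816  1.3502954   0.15372687  1.59108556
 -2.04731088]
[[385.37674197 239.11732502]
 [390.04218429 213.95974678]]
```

View pics/w2.png

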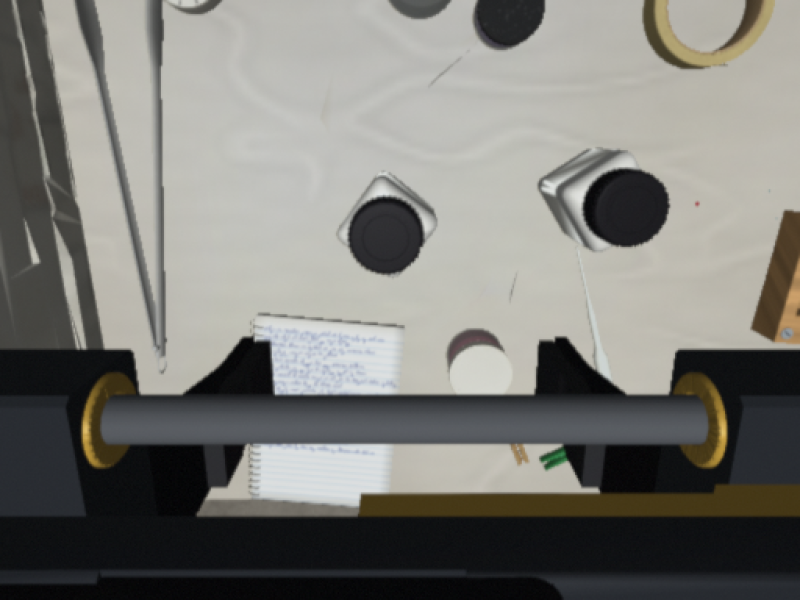

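The wrist view shows the left canister's cap at (386,235), with its square body's corners at about (383,172), (437,220) and (338,235). I'll get x and y from the dark cap's silhouette and yaw from an edge score.

```bash
cat > can.py <<'E'
from h import *
from scipy.optimize import minimize
import sys
def capfit(c,im,x0,zc=.097,thr=60,R=.028):
    g=cv2.cvtColor(im,cv2.COLOR_BGR2GRAY)
    u0=proj(c,[*x0,zc+.028])[0]; m=(g<thr).astype(np.uint8)
    n,l,st,ce=cv2.connectedComponentsWithStats(m); k=l[int(u0[1]),int(u0[0])]; m=(l==k)&(k>0)
    ys,xs=np.nonzero(m); A=m.sum(); t=np.linspace(0,2*np.pi,60)
    def sil(p):
        pts=np.array([[p[0]+R*np.cos(a),p[1]+R*np.sin(a),z] for z in(zc,zc+.028) for a in t])
        return cv2.convexHull(proj(c,pts).astype(np.float32))
    def f(p):
        M=cv2.moments(sil(p)); return (M["m10"]/M["m00"]-xs.mean())**2+(M["m01"]/M["m00"]-ys.mean())**2
    r=minimize(f,x0,method="Nelder-Mead",options=dict(xatol=1e-6,fatol=1e-6))
    print("cap",r.x,"err",r.fun,"area px",A,"model",cv2.contourArea(sil(r.x)))
    return r.x
def edges(p,yaw,z0=0.):
    h=.031; R=np.array([[np.cos(yaw),-np.sin(yaw)],[np.sin(yaw),np.cos(yaw)]])
    q=[(h,h),(-h,h),(-h,-h),(h,-h)]; f=lambda s,z:[[*(p+R@(np.array(v)*s)),z+z0] for v in q]
    return f(1,.086),f(1,.006),f(27/31,0.)
if __name__=="__main__":
    c=dict(np.load("w2.npz")); im=cv2.imread("pics/w2_raw.png"); p=capfit(c,im,[.577,.195])
    g=cv2.GaussianBlur(cv2.cvtColor(im,cv2.COLOR_BGR2GRAY).astype(np.float32),(0,0),1)
    gm=np.hypot(cv2.Sobel(g,5,1,0),cv2.Sobel(g,5,0,1))
    def score(p,yaw):
        s=0
        T,B,_=[np.array(e) for e in edges(p,yaw)]
        segs=[(B[i],B[(i+1)%4]) for i in range(4)]+[(T[i],B[i]) for i in range(4)]
        cam=-c["R"].T@c["t"]
        for i,(a,b) in enumerate(segs):
            mid=(a+b)/2
            if i<4 and (mid[:2]-p)@(cam[:2]-mid[:2])<0: continue   # hidden side
            u=proj(c,a+(b-a)*np.linspace(.05,.95,40)[:,None]).astype(np.float32)
            s+=cv2.remap(gm,u[:,0].copy(),u[:,1].copy(),1).mean()*(1 if i<4 else .3)
        return s
    ang=np.arange(0,90,1); S=[score(p,np.radians(a)) for a in ang]
    o=np.argsort(S)[::-1][:8]; print([(int(ang[i]),round(float(S[i]),1)) for i in o])
    yaw=np.radians(ang[o[0]])
    o=cv2.resize(im,None,fx=6,fy=6,interpolation=3)
    for e,col in zip(edges(p,yaw),((0,255,0),(255,0,0),(0,0,255))): cv2.polylines(o,[np.int32(proj(c,e)*6)],True,col,1)
    cv2.imwrite("pics/w2o.png",o[600:1150,1150:1800])
E
python3 can.py
```

```text
cap [0.57838642 0.19735593] err 4.243732415390141e-08 area px 1777 model 2024.3657526536845
[(49, 273.0), (48, 272.1), (50, 271.8), (47, 269.7), (51, 267.6), (46, 264.9), (45, 260.1), (52, 259.3)]
```

View pics/w2o.png

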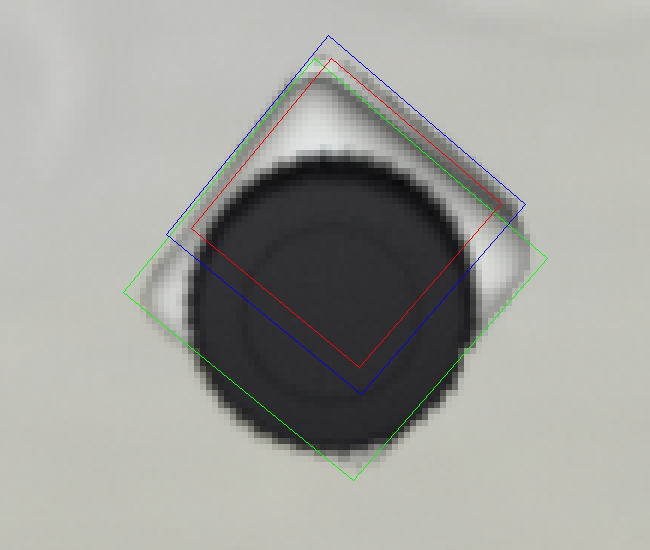

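The model at yaw 49° fits, so the canister is at (0.578, 0.197). I'll turn the tool to 49° above it and re-measure numerically before descending.

```bash
python3 -m crank '[[1,0.012,0.082,0,0.028],[1,0.012,0.082,0,0.056],[1,0.012,0.082,0,0.084],[1,0.012,0.082,0,0.112],[1,0.012,0.082,0,0.139]]' && python3 -m crank '[[1,0,0,-0.1,0],[1,0,0,-0.1,0],[1,0,0,-0.1,0]]' && python3 - <<'E'
from can import *
c,im=shot("wrist","w3"); capfit(c,im,[.578,.197])
s=[get_state() for _ in range(1)][0];print(s["position"],s["tool_rot"],s["joint_positions"])
E
```

```text
time: 3.32
position: [0.5799, 0.1936, 0.3421]
tool_rot: [2.857, 1.302, -0.002]
ft_force: [-0.3, -0.4, 0.7]
grip_width: 1.002
grip_force: 0.0
time: 3.7
position: [0.5794, 0.1958, 0.3229]
tool_rot: [2.86, 1.298, 0.0]
ft_force: [-1.1, 0.4, 0.9]
grip_width: 0.999
grip_force: 0.0
cap [0.57815018 0.19834684] err 2.56110429671627e-08 area px 1989 model 2223.6190517376526
[0.57931293 0.19651277 0.32325212] [2.85937243e+00 1.29949110e+00 1.14210192e-03] [ 0.2420499   0.29342906 -0.77950322  1.36549624  0.20558814  1.56388716
 -1.23460157]
```

```bash
python3 -m crank '[[1,0,0.003,-0.25,0],[1,0,0.003,-0.5,0],[1,0,0.003,-0.75,0],[1,0,0.003,-0.9,0],[1,0,0.003,-0.9,0]]' && python3 -m crank '[[1,0,0,-0.15,0],[1,0,0,-0.3,0],[1,0,0,-0.41,0],[1,0,0,-0.41,0]]' && python3 -m crank '[[0.5,0,0,0,0],[0.5,0,0,0,0],[0.5,0,0,0,0],[0.5,0,0,0,0],[0.5,0,0,0,0]]' 30
```

```text
time: 4.38
position: [0.5775, 0.1973, 0.1408]
tool_rot: [-2.859, -1.302, 0.007]
ft_force: [-0.8, -0.7, 1.2]
grip_width: 0.997
grip_force: 0.0
time: 4.88
position: [0.5784, 0.1981, 0.0602]
tool_rot: [-2.859, -1.303, 0.002]
ft_force: [0.1, -0.1, 1.1]
grip_width: 1.0
grip_force: 0.0
time: 5.5
position: [0.5788, 0.199, 0.0614]
tool_rot: [-2.858, -1.303, -0.002]
ft_force: [-2.0, 0.2, 4.9]
grip_width: 0.711
grip_force: 29.7
```

The opening is 61.9 mm, which is the flat sides as expected. I lift high enough to clear the other canister and carry over.

```bash
python3 -m crank '[[0.5,0,0,0.1,0],[0.5,0,0,0.3,0],[0.5,0,0,0.55,0],[0.5,0,0,0.8,0],[0.5,0,0,0.9,0]]' 40 && python3 -m crank '[[0.5,0,-0.1,0,0.01],[0.5,-0.03,-0.3,0,0.02],[0.5,-0.08,-0.55,0,0.035],[0.5,-0.12,-0.8,0,0.045],[0.5,-0.16,-1,0,0.05]]' && python3 -m crank '[[0.5,-0.03,-0.2,0,0.01],[0.5,-0.07,-0.45,0,0.02],[0.5,-0.11,-0.7,0,0.03],[0.5,-0.15,-0.9,0,0.04],[0.5,-0.168,-1,0,0.0475]]' && python3 -m crank '[[0.5,0,-0.057,0,0],[0.5,0,-0.057,0,0],[0.5,0,-0.057,0,0],[0.5,0,-0.057,0,0]]' && python3 - <<'E'
from h import *
c,im=shot("wrist","w4")
cv2.imwrite("pics/w4.png",cv2.resize(im,(800,600),interpolation=3))
s=get_state();print(s["position"],s["tool_rot"],s["joint_positions"])
E
```

```text
time: 6.12
position: [0.5797, 0.1987, 0.244]
tool_rot: [2.858, 1.302, 0.007]
ft_force: [-0.0, -0.0, -3.7]
grip_width: 0.71
grip_force: 39.6
time: 6.75
position: [0.5451, -0.0047, 0.239]
tool_rot: [-2.62, -1.732, 0.005]
ft_force: [0.2, 0.8, -3.6]
grip_width: 0.71
grip_force: 39.6
time: 7.38
position: [0.5108, -0.205, 0.2387]
tool_rot: [-2.334, -2.099, 0.004]
ft_force: [-0.1, 1.2, -3.5]
grip_width: 0.713
grip_force: 39.6
time: 7.88
position: [0.5134, -0.2116, 0.2406]
tool_rot: [-2.331, -2.106, -0.0]
ft_force: [0.4, -0.7, -3.5]
grip_width: 0.712
grip_force: 39.6
[ 0.51333628 -0.2119078   0.24067094] [2.33100998e+00 2.10601208e+00 1.97595101e-04] [ 0.8899517   0.15183586 -0.60275249  1.64558196  0.08754567  1.37120735
  0.1738742 ]
```

View pics/w4.png

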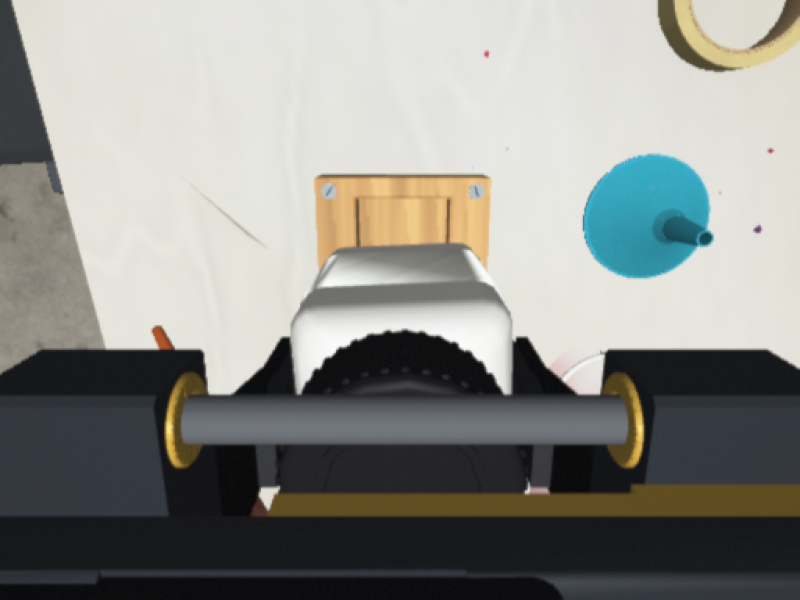

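The canister hangs upright and parallel to the block. The block's far edge is at row 177, the pocket's far rim at about row 197, and the pocket's sides at columns 357 and 450. I compare these edges with the model numerically.

```bash
python3 - <<'E'
from can import *
c=dict(np.load("w4.npz")); im=cv2.imread("pics/w4_raw.png")
g=cv2.GaussianBlur(cv2.cvtColor(im,cv2.COLOR_BGR2GRAY).astype(np.float32),(0,0),.7)
p=np.array([.5128,-.2132]); y=np.radians(84.1)
for n,e in zip(("z86","z6","z0"),edges(p,y,.180)): print(n,np.round(proj(c,e),1).tolist())
L=np.array([-np.sin(y-np.pi/2),np.cos(y-np.pi/2)]);X=np.array([L[1],-L[0]])
for hx,hy,cc,z in((32.5,32.5,0,.036),(32.5,32.5,0,.006),(60,100,-53.5,.036)):
    q=[[*(p+(cc*L+sx*hx*X+sy*hy*L)/1000),z] for sx,sy in((1,1),(-1,1),(-1,-1),(1,-1))]; print("pk",np.round(proj(c,q),1).tolist())
def pk(v,off,k=4,n=8):
    d=np.diff(v); i=np.argsort(-abs(d)); return sorted([(int(j)+off+.5,int(d[j])) for j in i[:n] if abs(d[j])>k])
print("col 258 rows",pk(g[100:215,250:266].mean(1),100))
print("row 180 cols",pk(g[178:183,170:350].mean(0),170)); print("row 205 cols",pk(g[203:208,170:350].mean(0),170))
print("row 140 cols",pk(g[138:143,190:330].mean(0),190))
E
```

```text
z86 [[182.6, 193.2], [190.3, 319.3], [322.5, 319.5], [330.1, 193.4]]
z6 [[209.0, 155.9], [212.4, 243.7], [301.6, 243.8], [305.1, 156.0]]
z0 [[216.5, 160.1], [218.9, 234.8], [295.2, 234.9], [297.6, 160.2]]
pk [[288.0, 127.0], [227.1, 126.9], [228.4, 185.4], [286.5, 185.5]]
pk [[285.8, 124.1], [229.4, 124.0], [230.5, 178.5], [284.6, 178.5]]
pk [[314.4, 113.7], [200.7, 113.6], [208.0, 281.1], [306.8, 281.3]]
col 258 rows [(110.5, -40), (111.5, -41), (156.5, -31), (180.5, -31), (181.5, -31), (210.5, -49), (211.5, -69), (212.5, -54)]
row 180 cols [(199.5, -16), (200.5, -25), (201.5, -20), (204.5, 17), (205.5, 20), (206.5, 19), (207.5, 13), (311.5, 14)]
row 205 cols [(185.5, -20), (186.5, -23), (188.5, 13), (189.5, 16), (324.5, -10), (325.5, -10), (327.5, 27), (328.5, 12)]
row 140 cols [(201.5, -18), (226.5, -29), (227.5, -38), (229.5, 41), (284.5, -30), (285.5, -39), (287.5, 40), (288.5, 19)]
```

Predictions and measurements agree within about 1 mm, so I descend and insert slowly while watching the force.

```bash
python3 -m crank '[[0.5,0,0,-0.15,0],[0.5,0,0,-0.35,0],[0.5,0,0,-0.55,0],[0.5,0,0,-0.67,0],[0.5,0,0,-0.7,0]]' && python3 -m crank '[[0.5,0,0,-0.01,0],[0.5,0,0,-0.02,0],[0.5,0,0,-0.035,0],[0.5,0,0,-0.05,0]]'
```

```text
time: 8.55
position: [0.5119, -0.2121, 0.099]
tool_rot: [-2.33, -2.103, 0.002]
ft_force: [-0.0, -0.6, -4.2]
grip_width: 0.714
grip_force: 39.6
time: 9.05
position: [0.5136, -0.2125, 0.0914]
tool_rot: [2.333, 2.103, 0.002]
ft_force: [-2.3, 3.4, 7.2]
grip_width: 0.71
grip_force: 39.5
```

```bash
python3 -m crank '[[0.5,-0.003,0.005,0,0],[0.5,-0.003,0.005,0,0],[0.5,-0.003,0.005,-0.01,0],[0.5,-0.003,0.005,-0.01,0]]'
```

```text
time: 9.55
position: [0.5121, -0.2118, 0.0879]
tool_rot: [-2.332, -2.104, -0.0]
ft_force: [1.3, 1.3, -3.0]
grip_width: 0.712
grip_force: 39.6
```

```bash
python3 -m crank '[[0.5,0,0.002,-0.015,0],[0.5,0,0.002,-0.03,0],[0.5,0,0.002,-0.045,0],[0.5,0,0.002,-0.06,0]]' && python3 -m crank '[[0.5,0,0,-0.015,0],[0.5,0,0,-0.03,0],[0.5,0,0,-0.04,0],[0.5,0,0,-0.045,0]]'
```

```text
time: 10.05
position: [0.5122, -0.2116, 0.0762]
tool_rot: [-2.333, -2.104, 0.0]
ft_force: [-0.2, 1.7, -4.3]
grip_width: 0.714
grip_force: 39.6
time: 10.55
position: [0.5123, -0.2115, 0.0674]
tool_rot: [-2.333, -2.104, 0.0]
ft_force: [-1.5, 2.7, 0.7]
grip_width: 0.714
grip_force: 39.6
```

```bash
python3 -m crank '[[0.5,0,0,-0.008,0],[0.5,0,0,-0.008,0]]' && python3 -m crank '[[1,0,0,0,0],[1,0,0,0,0],[1,0,0,0,0],[1,0,0,0,0]]' && python3 -m crank '[[1,0,0,0.15,0],[1,0,0,0.4,0],[1,0,0,0.65,0],[1,0,0,0.9,0],[1,0,0,0.9,0]]' && python3 - <<'E'
from can import *
c,im=shot("wrist","w5"); p=capfit(c,im,[.512,-.212],zc=.103)
cv2.imwrite("pics/w5.png",cv2.resize(im,(800,600),interpolation=3))
print(get_state()["position"])
E
```

```text
time: 10.8
position: [0.5124, -0.2115, 0.0674]
tool_rot: [-2.333, -2.104, 0.001]
ft_force: [-3.5, 4.2, 6.2]
grip_width: 0.715
grip_force: 39.6
time: 11.3
position: [0.5125, -0.2119, 0.066]
tool_rot: [2.333, 2.104, 0.0]
ft_force: [0.3, -0.3, 0.7]
grip_width: 0.989
grip_force: 0.0
time: 11.92
position: [0.515, -0.2124, 0.2507]
tool_rot: [2.327, 2.099, 0.005]
ft_force: [-0.3, -0.3, -0.8]
grip_width: 0.997
grip_force: 0.0
cap [ 0.51152119 -0.21215117] err 5.524921299407505e-08 area px 3171 model 3525.9043447416043
[ 0.51353574 -0.21202296  0.24792496]
```

View pics/w5.png

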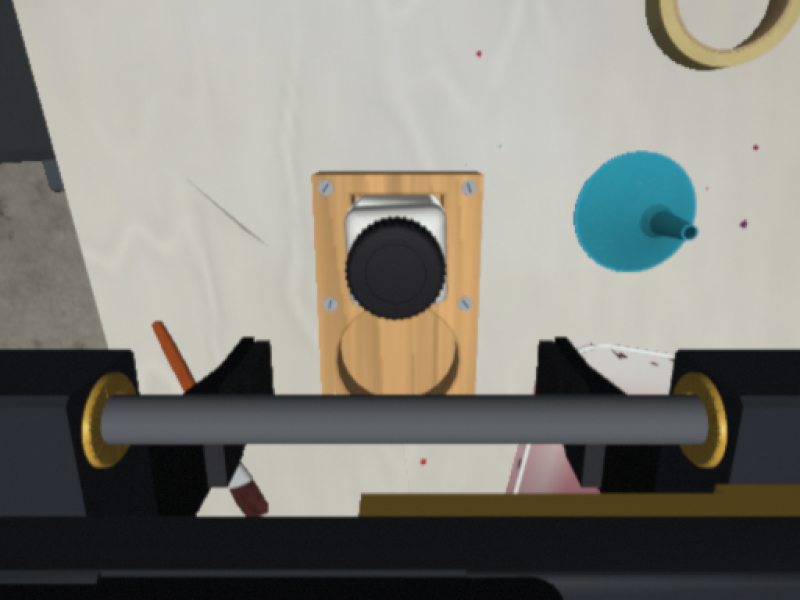

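The canister stands seated in the square pocket, with its cap at (396,268) and centred at (0.5115, -0.2122). Now I grip the cap and turn it counter-clockwise first.

```bash
python3 -m crank '[[1,-0.003,0,-0.2,0],[1,-0.003,0,-0.45,0],[1,-0.003,0,-0.62,0],[1,-0.003,0,-0.69,0],[1,-0.003,0,-0.69,0]]' && python3 -m crank '[[0.4,0,0,0,0],[0.4,0,0,0,0],[0.4,0,0,0,0],[0.4,0,0,0,0],[0.4,0,0,0,0]]' 25 && python3 -c "
from h import *
print(get_state()['torque'])" && python3 -m crank '[[0.4,0,0,0,0.015],[0.4,0,0,0,0.03],[0.4,0,0,0,0.03]]' && python3 -c "
from h import *
s=get_state();print(s['torque'],s['joint_positions'][6])"
```

```text
time: 12.6
position: [0.5111, -0.2113, 0.1069]
tool_rot: [-2.331, -2.103, 0.001]
ft_force: [0.7, -0.4, 0.0]
grip_width: 1.001
grip_force: 0.0
time: 13.22
position: [0.5121, -0.2117, 0.1084]
tool_rot: [2.332, 2.104, 0.0]
ft_force: [-0.5, 0.5, 1.9]
grip_width: 0.63
grip_force: 25.0
[-0.0044285   0.00288083  0.00297594]
time: 13.6
position: [0.5122, -0.2117, 0.1084]
tool_rot: [2.125, 2.313, 0.001]
ft_force: [-0.0, -0.4, 3.0]
grip_width: 0.633
grip_force: 25.0
[ 0.05989522 -0.08030175  0.05618087] 0.29799053743347304
```

```bash
python3 -m crank '[[0.4,0,0,0,0.015],[0.4,0,0,0,0.03],[0.4,0,0,0,0.03]]' && python3 -c "
from h import *
s=get_state();print(s['torque'],s['joint_positions'][6])" ; python3 -m crank '[[0.4,0,0,0,0.01],[0.4,0,0,0,0.02],[0.4,0,0,0,0.02]]' && python3 -c "
from h import *
s=get_state();print(s['torque'],s['joint_positions'][6])"
```

```text
time: 13.98
position: [0.5122, -0.2118, 0.1084]
tool_rot: [1.9, 2.501, 0.0]
ft_force: [0.8, 0.2, 4.4]
grip_width: 0.632
grip_force: 25.0
[ 0.04285066 -0.0603635   0.00277882] 0.47840422079496153
time: 14.35
position: [0.5122, -0.2118, 0.1084]
tool_rot: [1.74, 2.615, 0.0]
ft_force: [-1.0, 0.1, 4.5]
grip_width: 0.633
grip_force: 25.0
[-0.01974621 -0.11973054 -0.00455716] 0.5989566236487307
```

It turns freely past 20° counter-clockwise with no torque, so this one is right-handed. I continue to about 70°.

```bash
python3 -m crank '[[0.4,0,0,0,0.025],[0.4,0,0,0,0.05],[0.4,0,0,0,0.075],[0.4,0,0,0,0.1],[0.4,0,0,0,0.115]]' && python3 -m crank '[[0.4,0,0,0,0],[0.4,0,0,0,0]]' && python3 -c "
from h import *
s=get_state();print(s['torque'],s['joint_positions'])" && python3 -m crank '[[0.4,0,0,0.005,0],[0.4,0,0,0.01,0],[0.4,0,0,0.015,0],[0.4,0,0,0.02,0]]'
```

```text
time: 14.98
position: [0.5123, -0.2118, 0.1084]
tool_rot: [0.698, 3.062, -0.0]
ft_force: [-0.5, -0.1, 4.5]
grip_width: 0.631
grip_force: 25.0
time: 15.22
position: [0.5123, -0.2118, 0.1084]
tool_rot: [0.703, 3.061, -0.0]
ft_force: [0.2, -0.7, 5.8]
grip_width: 0.629
grip_force: 25.0
[ 0.04117458 -0.13014071 -0.04213485] [ 1.01495764  0.29004069 -0.76865548  1.80904694  0.22176994  1.1298218
  1.29106208]
time: 15.72
position: [0.5116, -0.2115, 0.1118]
tool_rot: [-0.699, -3.062, -0.0]
ft_force: [0.5, -0.5, -0.0]
grip_width: 0.63
grip_force: 25.0
```

It lifted 4 mm with no canister weight on the wrist. I lift further and check the force and a picture.

```bash
python3 -m crank '[[0.4,0,0,0.02,0],[0.4,0,0,0.05,0],[0.4,0,0,0.08,0],[0.4,0,0,0.11,0],[0.4,0,0,0.14,0]]' && python3 -m crank '[[0.4,0,0,0.05,0],[0.4,0,0,0.1,0],[0.4,0,0,0.13,0],[0.4,0,0,0.13,0],[0.4,0,0,0.13,0]]' && python3 - <<'E'
from h import *
c,im=shot("scene","s2")
c2,im2=shot("wrist","w6")
a=cv2.resize(im[90:240,260:420],(427,400),interpolation=3); b=cv2.resize(im2,(533,400)[:2])[:, 80:450]
cv2.imwrite("pics/s2.png",np.hstack([a,b]))
E
```

```text
time: 16.35
position: [0.5119, -0.2117, 0.1405]
tool_rot: [0.699, 3.063, -0.0]
ft_force: [-0.2, 0.1, 0.2]
grip_width: 0.636
grip_force: 25.0
time: 16.98
position: [0.5116, -0.2116, 0.1657]
tool_rot: [-0.699, -3.062, -0.0]
ft_force: [-0.3, 0.5, -0.4]
grip_width: 0.631
grip_force: 25.0
```

View pics/s2.png

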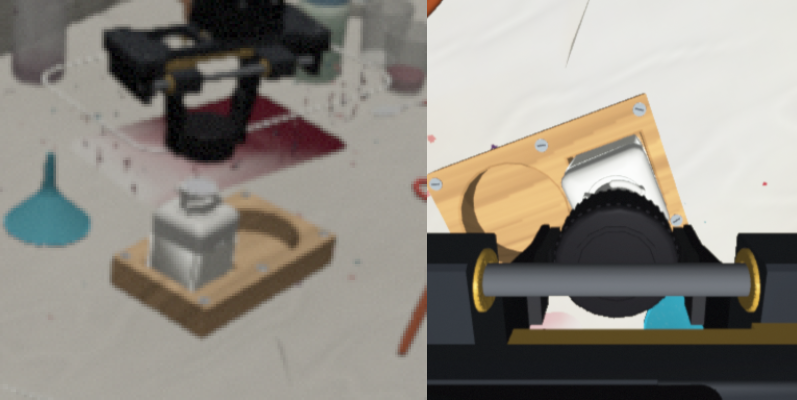

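The scene view (left half) shows the cap in the gripper at (205,130), well clear above the bare neck at (198,195), and the canister still seated square in its pocket. I hand in.

```bash
python3 -c "
from bench import *
s=get_state();print(s['ft_force'],s['grip_force'],s['time']);print(close_job())"
```

```text
[-0.15700482 -0.57959196 -0.40828481] 25.00002136453986 17.075
the job is handed in; nothing more can be done
None
```

The left canister is seated in the square pocket and its cap came off counter-clockwise (right-hand thread). I handed the job in at 17.1 s with the gripper still holding the cap about 4 cm above the neck.

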